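# File the divider between the wide and the narrow weld coupons

### The job

Lift the divider plate out of its slotted block and slide it down into the leaning coupon rack between the two wide and the two narrow coupons, parting them with its bevelled foot, until it stands fully home on the rack's floor. All four coupons must stay in the rack, in order and fully home; do not disturb the things lying around.

Things in the scene. Friction and masses are not known exactly. Their poses are not given: they have to be found in the camera images.
- cradle: leaning trough of the fixed grey coupon rack, on four short legs. Origin on its floor at the foot of the backrest, mid-width; x = along the floor away from the backrest and the robot, rising 26 deg; y = across; z = up the backrest, which leans 26 deg from vertical towards the robot. Inside: backrest 60 mm high, floor 56 mm long, 78 mm wide; side cheeks 24 mm, front plate 56 mm high
- rack: foot plate of the rack, 125 x 100 mm; origin under it; the cradle's origin is 70 mm above and 10 mm nearer the robot. In the rack, along the cradle's x, stand wide_rear, wide_front, narrow_rear, narrow_front, face to face, held by their weight only, lightly oiled; beyond them 16 mm are free up to the front plate, so the narrow pair can be pushed up the slope. Pushing the divider in takes 5 to 20 N; its centre plane ends 5 mm beyond the plane where the pairs touched
- wide_rear: steel coupon against the backrest, 70 x 90 mm, 10 mm thick, 400 g; top edge double-bevelled (last 8.5 mm taper to a 1.5 mm land at mid-thickness, so neighbours form a V groove 8.5 mm deep). Origin: middle of the bottom edge, mid-thickness; x = across the thickness, away from the backrest; y = along the width; z = up its height, leaning like the rack
- wide_front: second steel coupon, in front of wide_rear, 70 x 90 mm, 10 mm thick, 400 g; top edge double-bevelled (last 8.5 mm taper to a 1.5 mm land at mid-thickness, so neighbours form a V groove 8.5 mm deep). Origin: middle of the bottom edge, mid-thickness; x = across the thickness, away from the backrest; y = along the width; z = up its height, leaning like the rack
- narrow_rear: third steel coupon, in front of wide_front, 44 x 90 mm, 10 mm thick, 250 g; top edge double-bevelled (last 8.5 mm taper to a 1.5 mm land at mid-thickness, so neighbours form a V groove 8.5 mm deep). Origin: middle of the bottom edge, mid-thickness; x = across the thickness, away from the backrest; y = along the width; z = up its height, leaning like the rack
- narrow_front: fourth steel coupon, the last before the free part of the floor, 44 x 90 mm, 10 mm thick, 250 g; top edge double-bevelled (last 8.5 mm taper to a 1.5 mm land at mid-thickness, so neighbours form a V groove 8.5 mm deep). Origin: middle of the bottom edge, mid-thickness; x = across the thickness, away from the backrest; y = along the width; z = up its height, leaning like the rack
- divider: the divider: loose steel plate 60 mm wide, 120 mm high, 10 mm thick, about 400 g, upright in the stand's slot. Bottom edge double-bevelled (over 8.5 mm to a 1.5 mm land). Origin: middle of the bottom edge, mid-thickness; x = across the thickness, y = along the width, z = towards its top edge. Either face may look forward. When home it stands 30 mm above the coupons, where it can be held by its faces
- stand: fixed dark steel block 57 x 90 x 42 mm with a slot 13 mm wide (across its x), along its y, open at both ends and on top, slot floor 8 mm above the table; the divider waits in it and may lean by up to 5 deg. Origin: centre of the underside
- tape_measure: tape measure 70 x 82 x 39 mm, bystander; origin under its centre
- offcut: flat steel offcut 40 x 85 x 5 mm lying on the table, bystander; origin under its centre
- bush: lying steel bush, 38 mm diameter, 58 mm long, bystander; origin under its centre
- square: arrow-shaped magnetic welding square 85 x 85 x 17 mm, bystander; origin under its centre
- marker: paint marker 17 x 122 mm lying on the table, bystander; origin under its centre

How it is judged (in metres and radians):
On the way, in this order (a step that is already met when the one before it is completed fails the run):
1. the divider is lifted clear out of its block (height (world z) of divider above 0.06 m), for 0.1 s.
2. the divider's foot is between the wide and the narrow coupons, below their tops (x of divider in the frame of wide_front between 0.007 and 0.016 m and x of divider in the frame of narrow_rear between -0.018 and -0.007 m and z of divider in the frame of cradle below 0.06 m), for 0.05 s.
At the end, for the whole second after the job is handed in: The divider stands between wide_front and narrow_rear, its foot within 6 mm of the rack's floor, parallel to the backrest within 0.10 rad and at rest; all four coupons stand within 6 mm of the floor and 0.12 rad of the backrest's lean, in their order (x of divider in the frame of wide_front between 0.007 and 0.016 m and x of divider in the frame of narrow_rear between -0.018 and -0.007 m and z of divider in the frame of cradle between -0.004 and 0.006 m and angle between the z axis of divider and the z axis of cradle, either way round below 0.1 rad and linear speed of divider below 0.02 m/s and z of each of wide_rear, wide_front, narrow_rear, narrow_front in the frame of cradle below 0.006 m and angle between the z axis of each of wide_rear, wide_front, narrow_rear, narrow_front and the z axis of cradle, either way round below 0.12 rad); the robot touches nothing.
It fails at once if a coupon is lifted more than 30 mm off the rack's floor, or falls more than 20 mm below it (z of any of wide_rear, wide_front, narrow_rear, narrow_front in the frame of cradle above 0.03 m or z of any of wide_rear, wide_front, narrow_rear, narrow_front in the frame of cradle below -0.02 m).
It fails at once if a bystander is moved more than 30 mm (distance of any of tape_measure, offcut, bush, square, marker from where it was at the start of the episode above 0.03 m).
It also fails if it takes over 45 s, if anything falls off the work surface, if the arm or the gripper's body presses on something with over 40 N, if the wrist force passes 120 N, or if a joint passes its speed limit or range.

### The arm

A 6-joint arm with a two-finger parallel gripper is mounted at the origin on a cart in front of the work surface, level with it; the furniture and walls round the work are solid. World frame = base frame: x ahead of the robot, y to its left, z up, the work surface at z = 0. Lengths are in mm, angles in rad, forces in N, time in s.
With the tool pointing down it reaches from about 375 to 975 mm from the base axis. Payload 3.8 kg.
Tool frame: the origin (TCP) lies midway between the tips of the shut fingers; the grasp point (between the pads) lies 19 mm behind it; x points along the fingers, z is the direction in which the jaws open and shut, and the axes are right-handed (so a half turn about x gives the same grasp; the last joint's range is limited). The gripper opens to 88 mm and grips with 3 to 60 N. Pads are 18 mm wide; open, the fingers measure 123 mm over their backs; the gripper's body (75 mm by 187 mm) begins 45 mm behind the grasp point.
Start: joints at [-1.273, 0.264, 1.604, -0, 1.274, -0.037], TCP at [221.786, -637.518, 238.706] pointing down, gripper open.
Joint ranges: [-2.63, 2.63], [-0.94, 2.18], [0.31, 2.57], [-1.31, 4.45], [0, 2.66], [-2.55, 2.55]. Speed limits (rad/s): [2.57, 2.57, 3.14, 3.14, 3.14, 3.14].

### API

Orientations are given as a unit quaternion [w, x, y, z].
In Python, from bench import bot gives the robot as it stands. The module is installed in compiled form; this text tells all that it offers.
- The arm moves only by the tool drive_tool, never from a script. Its argument "commands" is a list of rows, each a list of 4 numbers: the shift along the tool's x, y, z in m, then the turn about the tool's x in degrees. In form: [[dx, dy, dz, roll], ...]. A call has 1 to 5 rows; each row shifts and turns the commanded pose from where the row before left it, along the tool's axes as they then stand; what a row does not reach is not made up. A row lasts 1/12 s, in which the tool goes at most 41.7 mm and 7.16 degrees, less where a joint would pass 70% of its speed; a pose out of reach is approached as far as the arm can. A call is refused whole if a number of a shift passes 0.0417 or a number of a turn 7.16, either way. A call with a gripper value outside its range is refused whole. "jaw" is the finger opening in m, from 0 to 0.0881, set as the call begins (left out, the last holds). The fingers move at their own pace and stop on an object; "squeeze" is the grip in N (left out, the last holds). Time passes only in rows, so rows that do not move let the fingers close. It gives the time, the measured TCP pose, the force and the opening at its end, in the units of the state.
- bot.get_state(): the state, without advancing time (a new reading comes with each control period).
- bot.snapshot(name): name is "side" or "top"; returns a dict with "color" (400x640x3 uint8, red, green, blue), "range_z" (400x640 float32, mm along the optical axis (not along the pixel's ray), 0 where there is no reading), "fovy" (degrees; the focal length in pixels is half the picture's height over the tangent of half this angle, whatever the lens; pixels are square), "cx", "cy" (the principal point, pixels), "R" (3x3) and "t" (3): a world point X has camera coordinates R X + t. Camera axes: x right, y down, z forward; pixel columns grow to the right and rows downward; lengths in mm; the calibration is good to about 2 mm. A picture is of the moment at which its call begins.
- bot.job_done(): hands the job in, once; it reports no verdict.
The state is a dict: "clock": time; "q": joint angles; "joint_vel": joint speeds; "tau": joint torques, N m; "position": TCP position; "eef_rot": TCP orientation; "ft_force": force on the tool from outside, world axes, zero at the start; "moment": the same for the moment, N m; "width": finger opening in mm.
Only numpy, scipy, OpenCV 4.12 (cv2) and the standard library are available. Lean on these libraries where they do the work, as an engineer would, in place of code of your own. Each camera call takes 0.05 s, during which the arm holds its last target.

## Working session

There is one attempt and no reset: what is moved stays moved. The work goes in short steps, Python scripts to look and compute and a tool call to move; the robot and the scene stay as the last step left them, time stands still between calls to the robot, and variables do not carry over. Pictures are saved under pics/ and viewed, and the job is handed in when it is done.

Besides the shell and the picture viewer there is one more tool, called after "Request:" by a JSON object that holds its "name" and its "arguments", one argument or row to a line. drive_tool: Moves the arm, as the interface text tells. Its arguments: {"type":"object","properties":{"commands":{"type":"array"},"jaw":{"type":"number"},"squeeze":{"type":"number"}},"required":["commands"]}

```bash
mkdir -p pics
python3 - <<'E'
from bench import bot
import cv2,numpy as np
s=bot.get_state();print(s)
for n in("side","top"):
    d=bot.snapshot(n);np.savez(f"{n}0.npz",**d)
    cv2.imwrite(f"pics/{n}0.png",d["color"][:,:,::-1])
    print(n,d["fovy"],d["cx"],d["cy"],d["R"],d["t"])
E
```

```text
{'clock': 0.0, 'q': array([-1.27289548e+00,  2.64742018e-01,  1.60537349e+00, -7.13856661e-07,
        1.27368697e+00, -3.69090672e-02]), 'joint_vel': array([-0.00186155,  0.00082936,  0.00140066,  0.00038874, -0.00027348,
       -0.00073946]), 'tau': array([ 9.01469430e-04, -5.02109349e+01, -3.56874096e+01,  7.30258017e-02,
        2.95480562e-02, -1.86397101e-04]), 'position': array([ 221.58187544, -636.84312763,  237.39577887]), 'eef_rot': array([ 0.57570221,  0.41017354,  0.5769418 , -0.40922218]), 'ft_force': array([ 0.57318614, -0.51919654, -0.07796079]), 'moment': array([0.01087073, 0.04893562, 0.00354403]), 'width': 87.93101190572062}
side 54.32009009497586 321.136562644063 206.6580648056653 [[-0.99763653  0.06807333 -0.00934739]
 [ 0.03875714  0.44515572 -0.89461404]
 [-0.05673831 -0.89286192 -0.44674193]] [611.05945634 135.45317796 788.72328438]
top 47.385759620227915 317.8188536972387 202.509079688601 [[ 0.01079396 -0.99991441 -0.00739295]
 [-0.99230521 -0.00979925 -0.12342751]
 [ 0.1233445   0.00866833 -0.99232605]] [-158.87249223  583.2765929  1112.05657923]
```

View pics/side0.png

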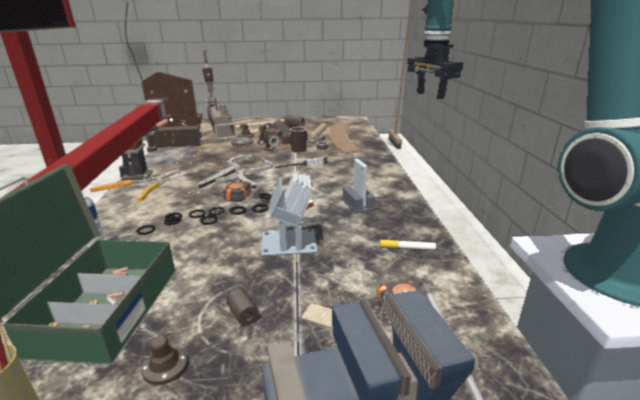

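View pics/top0.png

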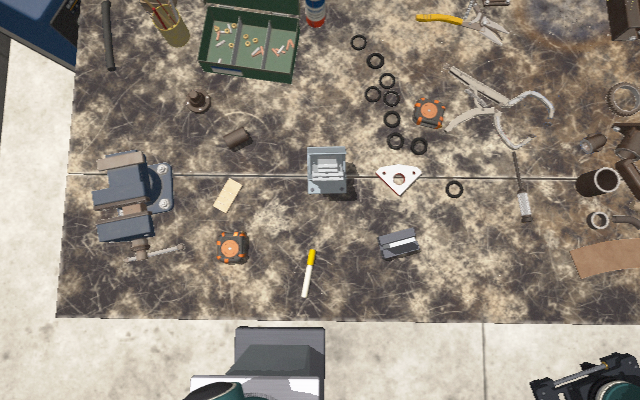

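The side view shows the rack at about (290,220) and the divider in its stand at about (358,185). In the top view the rack is at (326,170), the stand at (398,243) and the marker at (308,273).

```bash
cat > h.py <<'E'
import numpy as np,cv2
def load(n): return dict(np.load(n))
def f(d): return 200/np.tan(np.radians(float(d["fovy"]))/2)
def cloud(d):
    z=d["range_z"].astype(float);v,u=np.mgrid[0:400,0:640]
    F=f(d);P=np.stack([(u-d["cx"])/F*z,(v-d["cy"])/F*z,z],-1)
    W=(P-d["t"])@d["R"]; W[z==0]=np.nan
    return W
def proj(d,X):
    c=np.atleast_2d(X)@d["R"].T+d["t"];return c[:,:2]/c[:,2:]*f(d)+[d["cx"],d["cy"]]
def crop(d,x0,x1,y0,y1,k,name):
    im=d["color"][y0:y1,x0:x1,::-1];cv2.imwrite(name,cv2.resize(im,None,fx=k,fy=k,interpolation=cv2.INTER_CUBIC))
E
python3 - <<'E'
from h import *
t=load("top0.npz");s=load("side0.npz")
crop(t,290,430,135,275,4,"pics/tc.png")
crop(s,250,390,150,270,5,"pics/sc.png")
Wt=cloud(t);Ws=cloud(s)
np.set_printoptions(precision=0,suppress=True,linewidth=200)
print(Wt[200,200],Wt[100,200])
for W,n,(a,b,c,e) in((Wt,"rack",(145,200,300,350)),(Wt,"stand",(222,265,375,422))):
    Q=W[a:b,c:e]; print(n); 
    for lo,hi in((5,30),(30,60),(60,100),(100,125),(125,170),(170,240)):
        m=(Q[...,2]>lo)&(Q[...,2]<hi); 
        if m.sum(): print(lo,hi,m.sum(),np.percentile(Q[m],[1,50,99],axis=0).tolist())
E
```

```text
[593. 154.  -1.] [852. 158.  29.]
rack
5 30 376 [[613.4389940808325, -222.5986344648699, 5.05068363910906], [633.1027672463908, -173.29607392644277, 6.843948943855649], [738.4377365078526, -122.92995009589359, 12.028720726378282]]
60 100 301 [[643.9549248667424, -215.61708612223944, 71.53542188401217], [685.8087100301553, -166.8780631077686, 87.0567249715634], [713.5268168048965, -128.1190362359382, 99.88944680862198]]
100 125 255 [[629.5527778144456, -216.9112299438959, 100.48207664359376], [682.3304383178629, -171.7929617562222, 111.70914976792886], [708.9775774715013, -128.85599568541048, 124.77440597598573]]
125 170 680 [[621.9947272859006, -212.832551456126, 125.90387384529177], [646.3384602180752, -173.77445229846106, 151.74002377341296], [698.2946226110546, -131.95130453827986, 167.15634980950156]]
stand
5 30 65 [[442.61265592900423, -396.57565498239126, 5.254598692282084], [482.87075575198156, -317.04386816469787, 9.521519101116391], [533.5817104923997, -303.10640896362236, 28.69261792478449]]
30 60 664 [[451.9793753028056, -399.3591205316443, 35.367521769203876], [485.56031771998687, -352.1130283177522, 41.86889927916252], [521.1873010984585, -305.65439861445464, 47.56915529391056]]
60 100 13 [[472.23727925655623, -365.8503766732908, 60.50473664198936], [478.63922301370957, -317.5116049228691, 77.87102486521896], [495.37191827672564, -316.1257026193977, 99.57760551181211]]
100 125 17 [[472.9089212995604, -375.0172841471054, 103.24495087023634], [479.9015704007544, -329.62760936806023, 122.05953226603262], [496.314523410411, -316.4414970526613, 124.74242892865801]]
125 170 107 [[472.8239195267512, -374.25140584872486, 125.37569014453474], [484.3328903070882, -345.1222806640635, 128.11535447033765], [495.79756028229264, -317.6642023159855, 131.2883769590902]]
```

View pics/tc.png

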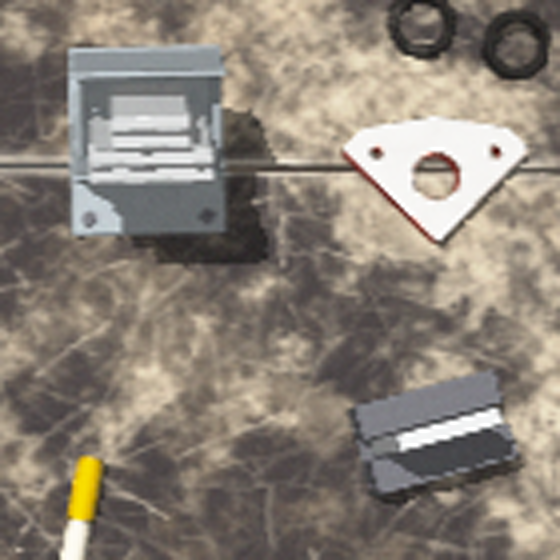

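View pics/sc.png

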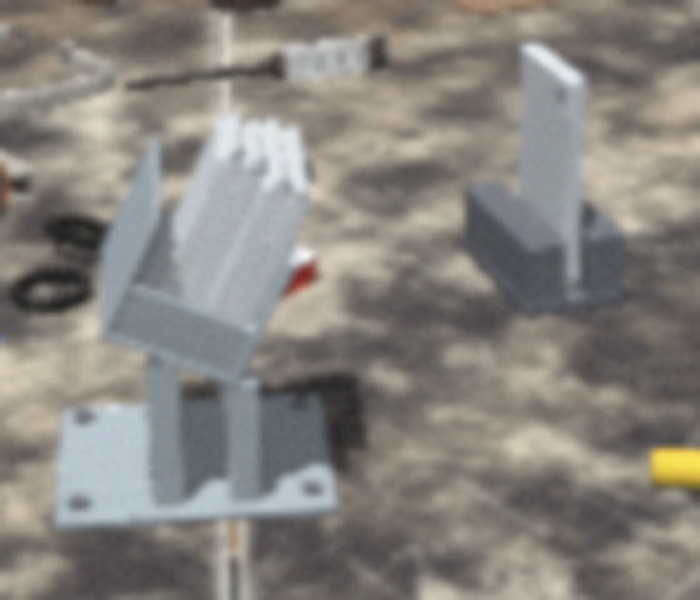

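```bash
cat > fit.py <<'E'
from h import *
from scipy.optimize import least_squares
from scipy.spatial.transform import Rotation as Ro
a=np.radians(26)
Rc=np.array([[np.cos(a),0,-np.sin(a)],[0,1,0],[np.sin(a),0,np.cos(a)]]) # cols: cradle axes in rack
def box(P,lo,hi):
    c=(np.array(lo)+hi)/2;h=(np.array(hi)-lo)/2
    q=abs(P-c)-h
    return np.linalg.norm(np.maximum(q,0),axis=1)+np.minimum(q.max(1),0)
def rackdist(p,W,dz=0):
    x,y,yaw=p[:3]
    c,s=np.cos(yaw),np.sin(yaw)
    Q=(W-[x,y,dz])@np.array([[c,-s,0],[s,c,0],[0,0,1]])
    C=(Q-[-10,0,70])@Rc
    D=[box(C,[-4,-39,-4],[0,39,60]),box(C,[56,-43,0],[60,43,56]),box(C,[0,-43,0],[56,-39,24]),box(C,[0,39,0],[56,43,24])]
    D.append(box(Q,[-62.5,-50,0],[62.5,50,6]))
    for i,w in enumerate((35,35,22,22)):
        D.append(box(C,[10*i,-w,0],[10*i+10,w,81.5]));D.append(box(C,[10*i+3,-w,81.5],[10*i+7,w,90]))
    return np.min(D,0)
def standdist(p,W):
    x,y,yaw=p[:3];c,s=np.cos(yaw),np.sin(yaw)
    Q=(W-[x,y,0])@np.array([[c,-s,0],[s,c,0],[0,0,1]])
    D=[box(Q,[-28.5,-45,0],[-6.5,45,42]),box(Q,[6.5,-45,0],[28.5,45,42]),box(Q,[-6.5,-45,0],[6.5,45,8])]
    l=p[4];cl,sl=np.cos(l),np.sin(l)
    V=(Q-[p[3],p[5],8])@np.array([[cl,0,sl],[0,1,0],[-sl,0,cl]])  # lean about y, +: top to +x
    D.append(box(V,[-5,-30,0],[5,30,120]))
    return np.min(D,0)
def sel(W,cx,cy,r,zlo,zhi):
    m=(abs(W[...,0]-cx)<r)&(abs(W[...,1]-cy)<r)&(W[...,2]>zlo)&(W[...,2]<zhi);return W[m]
E
python3 - <<'E'
from fit import *
np.set_printoptions(precision=3,suppress=True,linewidth=200)
Ws={n:cloud(load(n+"0.npz")) for n in("top","side")}
for n,W in Ws.items():
    tb=sel(W,560,-250,60,-20,3);print(n,"table z",np.median(tb[:,2]),np.std(tb[:,2]))
for n in("top","side","both"):
    P=np.concatenate([sel(W,672,-172,85,4,190) for k,W in Ws.items() if n in(k,"both")])
    r=least_squares(lambda p:rackdist(p,P),[672,-172,0],x_scale=[1,1,.01],loss="soft_l1",f_scale=1.5)
    print("rack",n,len(P),r.x,np.degrees(r.x[2]),np.median(abs(rackdist(r.x,P))))
    P=np.concatenate([sel(W,485,-350,68,6,150) for k,W in Ws.items() if n in(k,"both")])
    r=least_squares(lambda p:standdist(p,P),[485,-350,.2,0,0,0],x_scale=[1,1,.01,1,.01,1],loss="soft_l1",f_scale=1.5)
    print("stand",n,len(P),r.x,np.degrees(r.x[2]),np.median(abs(standdist(r.x,P))))
E
```

```text
top table z -0.3531776320889204 1.9386558647222363
side table z 1.0247169093185164 0.8296798584313682
rack top 1775 [ 668.363 -172.234    0.031] 1.748945040836743 0.898824314373428
stand top 858 [ 486.316 -353.748    0.272    0.658    0.002    7.383] 15.595130753751157 1.0452747983071546
rack side 2892 [ 668.978 -173.919    0.037] 2.1141047827574697 1.0758974157551897
stand side 988 [ 486.218 -355.684    0.279    0.074    0.       7.502] 15.957884358763188 0.6820833399582713
rack both 4667 [ 668.657 -173.638    0.034] 1.9580421845700433 1.0558269176617046
stand both 1846 [ 486.117 -355.236    0.279   -0.287    0.005    7.446] 15.999422587518744 0.8993652830872931
```

```bash
cat > mv.py <<'E'
import sys,numpy as np
from bench import bot
from scipy.spatial.transform import Rotation as Ro
# usage mv.py X Y Z [phi]
s=bot.get_state();q=s["eef_rot"];R=Ro.from_quat([q[1],q[2],q[3],q[0]]).as_matrix()
p=s["position"];phi=np.degrees(np.arctan2(R[1,2],R[0,2]))
np.set_printoptions(precision=2,suppress=True)
print("t",round(s["clock"],2),"pos",p,"phi",round(phi,2),"x",R[:,0],"F",s["ft_force"],"M",s["moment"],"w",round(s["width"],2))
if len(sys.argv)>3:
    T=np.array([float(v) for v in sys.argv[1:4]])
    if len(sys.argv)>4: print("roll needed",phi-float(sys.argv[4])); 
    print("delta tool mm now",R.T@(T-p))
    if len(sys.argv)>4:
        a=np.radians(float(sys.argv[4]));z=np.array([np.cos(a),np.sin(a),0]);x=np.array([0,0,-1.]);Rn=np.c_[x,np.cross(z,x),z]
        print("delta tool mm after roll",Rn.T@(T-p))
E
python3 mv.py 483.8 -348.1 200 -74
```

```text
t 0.1 pos [ 221.62 -636.92  237.55] phi -70.82 x [-0.  0. -1.] F [0.39 0.35 0.87] M [ 0.06 -0.05  0.02] w 88.29
roll needed 3.1814898987415745
delta tool mm now [  37.95  342.51 -186.57]
delta tool mm after roll [  37.55  331.63 -205.36]
```

Request:
{"name": "drive_tool", "arguments": {
  "commands": [
    [0, 0, 0, 3.2],
    [0.0038, 0.0332, -0.0205, 0],
    [0.0038, 0.0332, -0.0205, 0],
    [0.0038, 0.0332, -0.0205, 0],
    [0.0038, 0.0332, -0.0205, 0]
  ],
  "jaw": 0.088
}}

```text
clock: 0.52
position: [327.3, -520.7, 222.6]
eef_rot: [0.564, 0.426, 0.565, -0.426]
ft_force: [0.4, -0.3, -0.3]
width: 87.9
```

Request:
{"name": "drive_tool", "arguments": {
  "commands": [
    [0.0038, 0.0332, -0.0205, 0],
    [0.0038, 0.0332, -0.0205, 0],
    [0.0038, 0.0332, -0.0205, 0],
    [0.0038, 0.0332, -0.0205, 0]
  ]
}}

```text
clock: 0.85
position: [432.7, -404.9, 207.7]
eef_rot: [0.564, 0.426, 0.565, -0.426]
ft_force: [-0.0, -1.1, -0.2]
width: 88.0
```

```bash
python3 mv.py 483.8 -348.1 160 -74
```

```text
t 0.85 pos [ 432.66 -404.9   207.7 ] phi -74.03 x [-0.  0. -1.] F [-0.03 -1.07 -0.19] M [ 0.   -0.03 -0.02] w 87.98
roll needed -0.030122754774183136
delta tool mm now [ 47.71  64.81 -40.52]
delta tool mm after roll [ 47.7   64.81 -40.51]
```

Request:
{"name": "drive_tool", "arguments": {
  "commands": [
    [0.005, 0.0325, -0.0203, 0],
    [0.02, 0.0325, -0.0203, 0],
    [0.022, 0, 0, 0],
    [0, 0, 0, 0]
  ]
}}

```text
clock: 1.18
position: [481.0, -346.8, 157.0]
eef_rot: [0.562, 0.425, 0.569, -0.424]
ft_force: [-0.4, 1.1, -1.1]
width: 87.9
```

```bash
python3 mv.py 483.8 -348.1 102 -74
python3 - <<'E'
from bench import bot
from h import *
for n in("side","top"):
    d=bot.snapshot(n);np.savez(f"{n}1.npz",**d)
crop(load("side1.npz"),300,440,110,230,5,"pics/s1.png")
crop(load("top1.npz"),340,460,190,290,6,"pics/t1.png")
E
```

```text
t 1.18 pos [ 480.96 -346.76  157.03] phi -73.79 x [-0.01  0.01 -1.  ] F [-0.45  1.09 -1.09] M [-0.01  0.04  0.03] w 87.89
roll needed 0.21004605649318364
delta tool mm now [55.    2.63  2.46]
delta tool mm after roll [55.03  2.36  2.07]
```

View pics/s1.png

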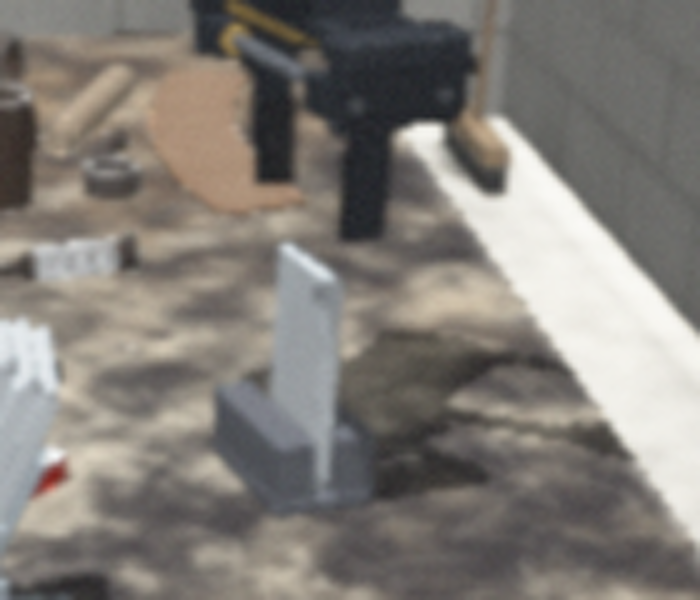

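The side view shows the fingers (crop (275,185) and (365,235)) straddling the plate's top edge (crop (285,245)–(335,290)). I'm descending.

Request:
{"name": "drive_tool", "arguments": {
  "commands": [
    [0, 0, 0, 0],
    [0, 0, 0, 0]
  ]
}}

```text
clock: 1.45
position: [482.4, -352.4, 163.5]
eef_rot: [0.565, 0.426, 0.563, -0.426]
ft_force: [-0.2, 0.4, 0.2]
width: 87.8
```

```bash
python3 mv.py 483.8 -348.1 102 -74
python3 - <<'E'
from h import *
d=load("top1.npz");W=cloud(d)
# gripper points: finger/body
P=sel(W,483,-348,110,140,400)
print(len(P),P.min(0) if len(P) else 0,P.max(0))
E
```

```text
t 1.45 pos [ 482.4  -352.39  163.54] phi -74.12 x [ 0. -0. -1.] F [-0.24  0.39  0.24] M [-0.04 -0.03  0.04] w 87.83
roll needed -0.11663664566643206
delta tool mm now [61.53  2.45 -3.86]
delta tool mm after roll [61.54  2.53 -3.73]Traceback (most recent call last):
  File "<stdin>", line 4, in <module>
NameError: name 'sel' is not defined. Did you mean: 'set'?
```

View pics/t1.png

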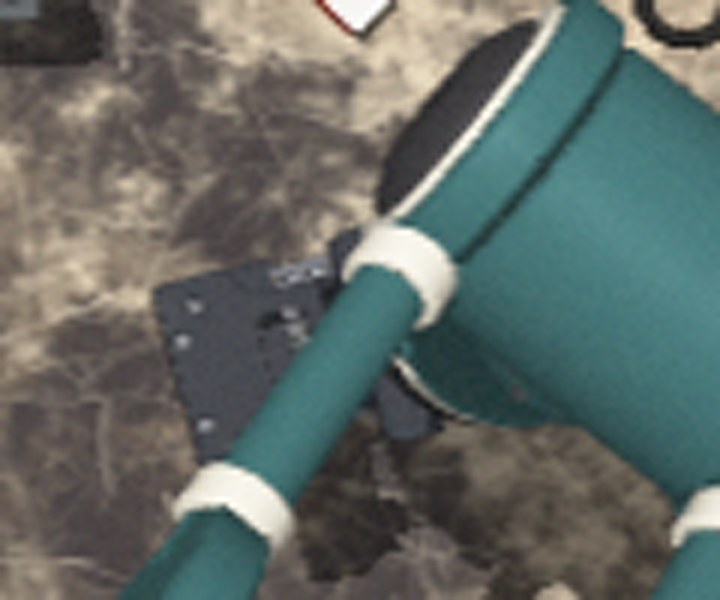

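Request:
{"name": "drive_tool", "arguments": {
  "commands": [
    [0, 0.0025, -0.0037, 0],
    [0.02, 0, 0, 0],
    [0.021, 0, 0, 0],
    [0.0185, 0, 0, 0],
    [0, 0, 0, 0]
  ]
}}

```text
clock: 1.87
position: [481.3, -345.4, 99.4]
eef_rot: [0.562, 0.426, 0.566, -0.426]
ft_force: [-0.9, 1.5, 0.8]
width: 88.0
```

Request:
{"name": "drive_tool", "arguments": {
  "commands": [
    [0, 0, 0, 0],
    [0, 0, 0, 0]
  ]
}}

```text
clock: 2.03
position: [484.3, -347.4, 104.0]
eef_rot: [0.565, 0.426, 0.564, -0.426]
ft_force: [0.5, -0.4, 0.5]
width: 88.1
```

```bash
python3 mv.py 483.8 -348.1 102 -74
python3 - <<'E'
from bench import bot
from h import *
d=bot.snapshot("side");np.savez("side2.npz",**d)
crop(d,300,440,110,230,5,"pics/s2.png")
E
```

```text
t 2.03 pos [ 484.32 -347.42  104.01] phi -74.05 x [ 0. -0. -1.] F [ 0.47 -0.41  0.52] M [ 0.01 -0.    0.01] w 88.1
roll needed -0.053899803758000076
delta tool mm now [ 2.01 -0.69  0.51]
delta tool mm after roll [ 2.01 -0.69  0.51]
```

View pics/s2.png

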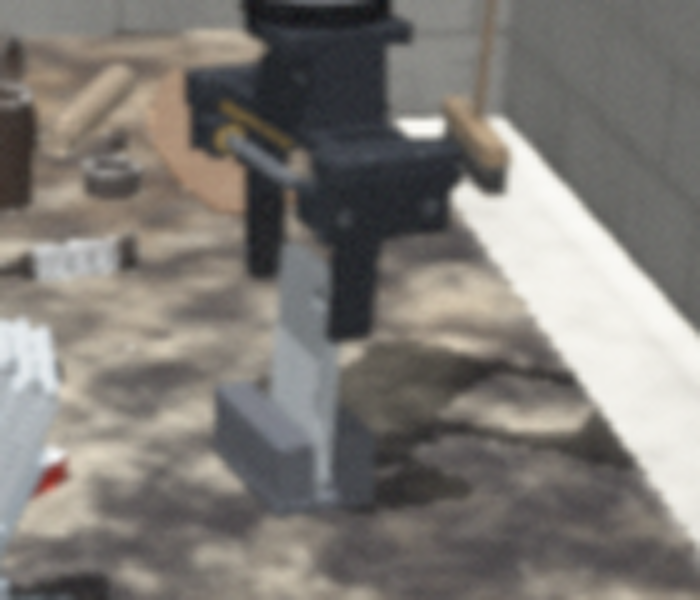

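The fingers straddle the plate (crop (262,250) and (350,300)). I'm closing the jaws now.

Request:
{"name": "drive_tool", "arguments": {
  "commands": [
    [0.002, -0.0005, 0.0005, 0],
    [0, 0, 0, 0],
    [0, 0, 0, 0],
    [0, 0, 0, 0],
    [0, 0, 0, 0]
  ],
  "jaw": 0.05,
  "squeeze": 15
}}

```text
clock: 2.5
position: [483.7, -347.5, 101.0]
eef_rot: [0.565, 0.426, 0.564, -0.426]
ft_force: [-0.6, -0.5, 0.7]
width: 59.6
```

Request:
{"name": "drive_tool", "arguments": {
  "commands": [
    [0, 0, 0, 0],
    [0, 0, 0, 0]
  ]
}}

```text
clock: 2.67
position: [483.7, -347.5, 101.0]
eef_rot: [0.565, 0.426, 0.564, -0.426]
ft_force: [0.3, -0.8, 0.9]
width: 59.8
```

```bash
python3 mv.py 483.8 -348.1 102 -74
```

```text
t 2.67 pos [ 483.67 -347.52  100.96] phi -74.01 x [ 0. -0. -1.] F [ 0.27 -0.78  0.94] M [-0.13 -0.01 -0.01] w 59.85
roll needed -0.013705897350646978
delta tool mm now [-1.04 -0.03  0.59]
delta tool mm after roll [-1.04 -0.03  0.59]
```

Request:
{"name": "drive_tool", "arguments": {
  "commands": [
    [-0.008, 0, 0, 0],
    [-0.008, 0, 0, 0],
    [-0.0075, 0, 0, 0],
    [0, 0, 0, 0],
    [0, 0, 0, 0]
  ],
  "squeeze": 25
}}

```text
clock: 3.08
position: [483.5, -347.4, 124.7]
eef_rot: [0.565, 0.426, 0.564, -0.426]
ft_force: [0.5, -0.3, -4.6]
width: 59.7
```

```bash
python3 mv.py 483.6 -347.5 124.5 -74
python3 - <<'E'
from bench import bot
from h import *
d=bot.snapshot("side");np.savez("side3.npz",**d)
crop(d,300,440,110,230,5,"pics/s3.png")
E
```

```text
t 3.08 pos [ 483.54 -347.42  124.68] phi -74.01 x [ 0. -0. -1.] F [ 0.47 -0.26 -4.59] M [ 0.02 -0.02 -0.01] w 59.67
roll needed -0.009309601795095546
delta tool mm now [0.18 0.04 0.09]
delta tool mm after roll [0.18 0.04 0.09]
```

View pics/s3.png

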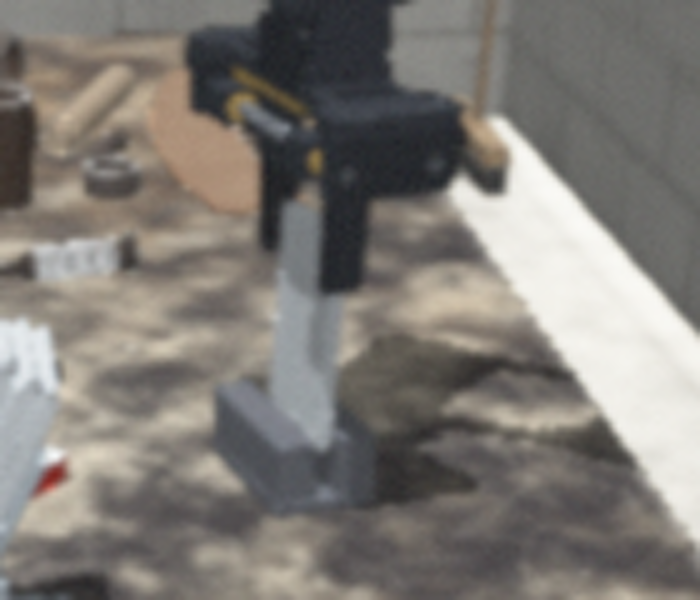

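The plate has risen with the jaws (foot at crop (318,445)) and the force shows its weight. I'm now pivoting it over the block's near slot edge.

Request:
{"name": "drive_tool", "arguments": {
  "commands": [
    [0, -0.005, 0, 0],
    [0, -0.0077, 0.0001, 0],
    [0.0005, -0.0057, 0, 0],
    [0.001, -0.0057, 0, 0],
    [0.0012, -0.0057, 0, 0]
  ]
}}

```text
clock: 3.55
position: [454.3, -355.6, 121.2]
eef_rot: [0.565, 0.426, 0.564, -0.426]
ft_force: [4.0, 0.7, -5.4]
width: 59.6
```

Request:
{"name": "drive_tool", "arguments": {
  "commands": [
    [0.0014, -0.0056, 0, 0],
    [0.0018, -0.0054, 0, 0],
    [0.0022, -0.0054, 0, 0],
    [0, 0, 0, 0],
    [0, 0, 0, 0]
  ]
}}

```text
clock: 3.97
position: [438.4, -360.2, 115.9]
eef_rot: [0.564, 0.426, 0.565, -0.426]
ft_force: [2.5, -0.2, -4.9]
width: 59.6
```

```bash
python3 mv.py 483.6 -347.5 124.5 -74
python3 - <<'E'
from bench import bot
from h import *
d=bot.snapshot("side");np.savez("side4.npz",**d)
crop(d,300,440,110,230,5,"pics/s4.png")
E
```

```text
t 3.97 pos [ 438.44 -360.22  115.93] phi -74.04 x [-0. -0. -1.] F [ 2.48 -0.23 -4.91] M [ 0.06 -0.37 -0.01] w 59.64
roll needed -0.042051922640979456
delta tool mm now [-8.59 46.91  0.18]
delta tool mm after roll [-8.57 46.91  0.22]
```

View pics/s4.png

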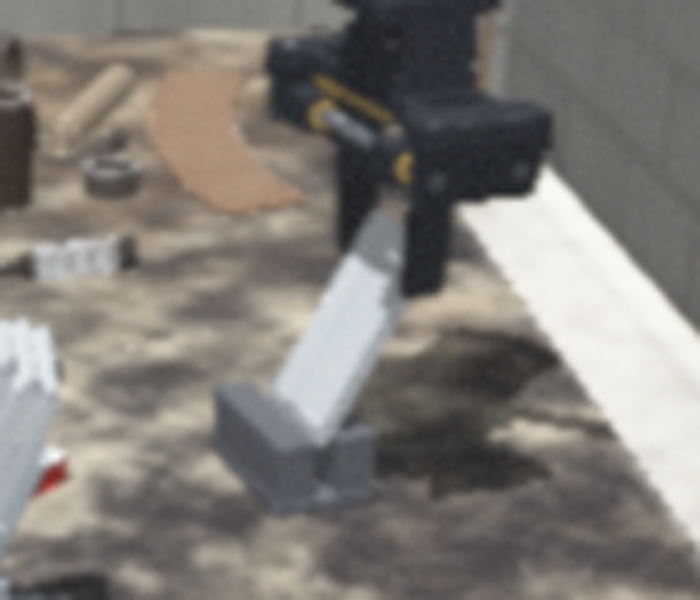

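The plate now leans, with its top at crop (390,215) and its foot in the slot at (325,440). I'm gripping harder and lifting.

Request:
{"name": "drive_tool", "arguments": {
  "commands": [
    [0, 0, 0, 0],
    [-0.01, 0, 0, 0],
    [-0.02, 0, 0, 0],
    [-0.03, 0, 0, 0],
    [-0.03, 0, 0, 0]
  ],
  "squeeze": 50
}}

```text
clock: 4.43
position: [437.4, -359.0, 205.8]
eef_rot: [0.563, 0.425, 0.567, -0.426]
ft_force: [0.3, 0.1, -5.1]
width: 59.2
```

Request:
{"name": "drive_tool", "arguments": {
  "commands": [
    [-0.03, 0, 0, 0],
    [-0.02, 0, 0, 0],
    [-0.01, 0, 0, 0],
    [0, 0, 0, 4.7],
    [0, 0, 0, 4.7]
  ]
}}

```text
clock: 4.85
position: [438.7, -360.0, 266.8]
eef_rot: [0.527, 0.471, 0.527, -0.472]
ft_force: [-0.4, -0.5, -5.9]
width: 59.2
```

Request:
{"name": "drive_tool", "arguments": {
  "commands": [
    [0, 0, 0, 4.6],
    [0, 0, 0, 0],
    [0, 0, 0, 0]
  ]
}}

```text
clock: 5.1
position: [438.3, -359.5, 265.0]
eef_rot: [0.508, 0.49, 0.51, -0.491]
ft_force: [0.4, -0.4, -5.7]
width: 59.4
```

```bash
python3 mv.py 581.5 -176.6 265 -88.05
python3 - <<'E'
from bench import bot
from h import *
d=bot.snapshot("side");np.savez("side5.npz",**d)
crop(d,300,440,50,170,5,"pics/s5.png")
E
```

```text
t 5.1 pos [ 438.25 -359.54  265.02] phi -87.88 x [-0.  0. -1.] F [ 0.36 -0.43 -5.67] M [ 0.02  0.14 -0.02] w 59.35
roll needed 0.16818209126731176
delta tool mm now [  -0.05  149.91 -177.53]
delta tool mm after roll [   0.02  149.39 -177.96]
```

View pics/s5.png

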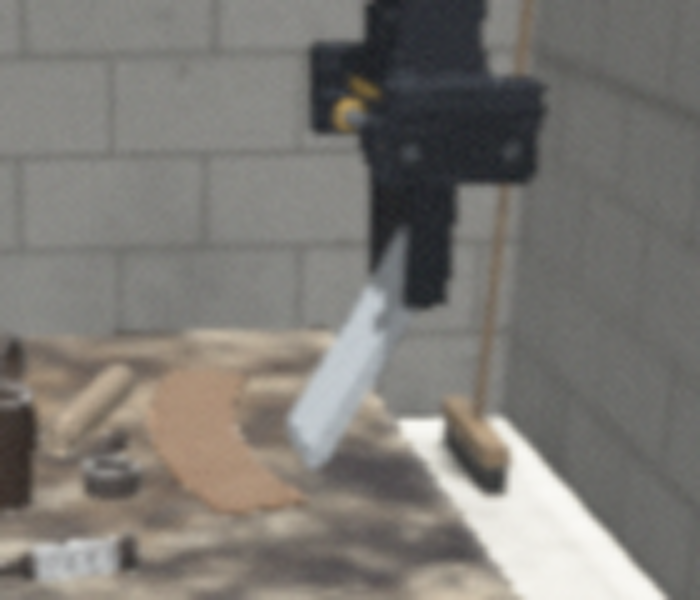

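Request:
{"name": "drive_tool", "arguments": {
  "commands": [
    [0, 0.015, -0.0175, 0.17],
    [0, 0.025, -0.0297, 0],
    [0, 0.025, -0.0297, 0],
    [0, 0.025, -0.0297, 0],
    [0, 0.025, -0.0297, 0]
  ]
}}

```text
clock: 5.57
position: [550.0, -218.8, 265.6]
eef_rot: [0.508, 0.492, 0.508, -0.492]
ft_force: [-0.1, -0.3, -5.5]
width: 59.6
```

Request:
{"name": "drive_tool", "arguments": {
  "commands": [
    [0, 0.02, -0.0235, 0],
    [0, 0.01, -0.013, 0],
    [0, 0.0045, -0.005, 0],
    [0, 0, 0, 0],
    [0, 0, 0, 0]
  ]
}}

```text
clock: 5.98
position: [582.2, -178.0, 265.5]
eef_rot: [0.508, 0.491, 0.508, -0.492]
ft_force: [0.1, -1.4, -5.1]
width: 59.4
```

```bash
python3 mv.py 581.5 -176.6 254.8 -88.05
python3 - <<'E'
from bench import bot
from h import *
for n in("side","top"):
    d=bot.snapshot(n);np.savez(f"{n}6.npz",**d)
crop(load("side6.npz"),230,370,90,210,5,"pics/s6.png")
crop(load("top6.npz"),270,390,110,210,6,"pics/t6.png")
E
```

```text
t 5.98 pos [ 582.16 -177.98  265.46] phi -88.12 x [-0. -0. -1.] F [ 0.05 -1.44 -5.06] M [-0.01  0.09  0.03] w 59.42
roll needed -0.06639045387356646
delta tool mm now [10.66 -0.6  -1.41]
delta tool mm after roll [10.66 -0.61 -1.4 ]
```

View pics/s6.png

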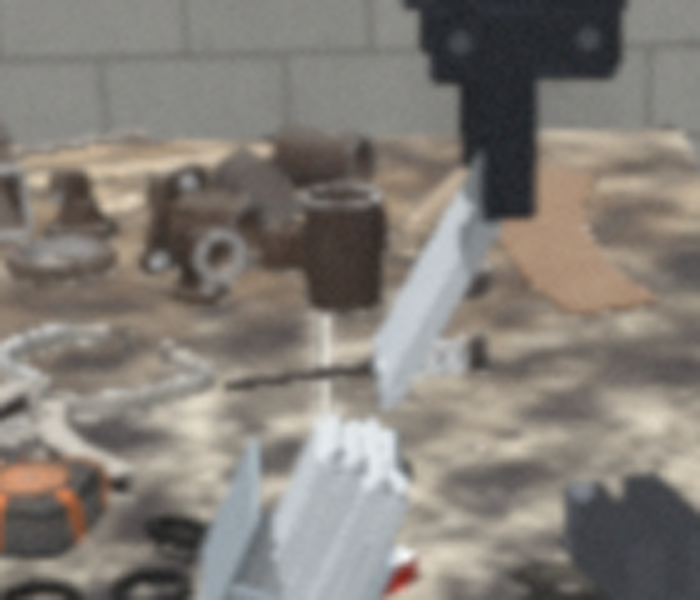

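View pics/t6.png

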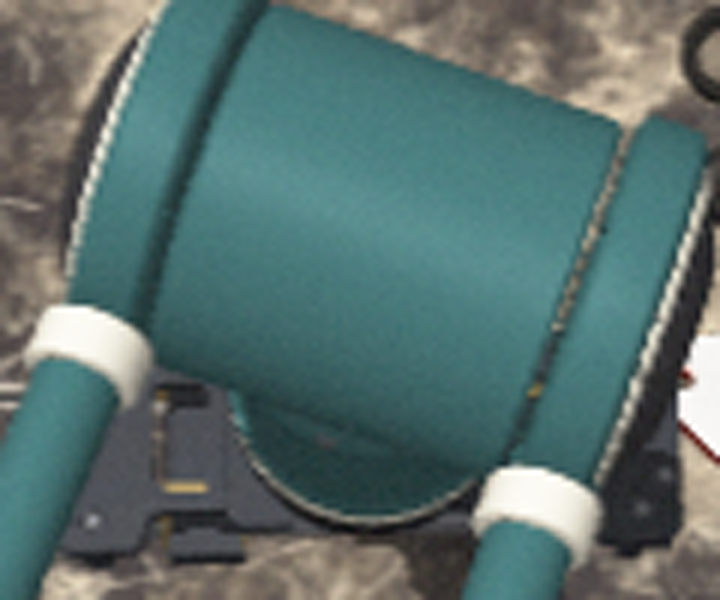

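The side view shows the leaning plate with its foot at crop (385,395), just above the coupon tops at (325–400, 425–480). I'm fitting its pose from depth.

```bash
cat > pl.py <<'E'
import sys
from fit import *
def platefit(fn,zlo,rack=(668.66,-173.6,.034),dark=100):
    d=load(fn);W=cloud(d);g=d["color"].mean(-1)
    m=(abs(W[...,0]-600)<90)&(abs(W[...,1]+175)<50)&(W[...,2]>zlo)&(W[...,2]<300)&(g>dark)
    P=W[m];x,y,yaw=rack;c,s=np.cos(yaw),np.sin(yaw)
    Q=(P-[x,y,0])@np.array([[c,-s,0],[s,c,0],[0,0,1]]);C=(Q-[-10,0,70])@Rc
    def V(p): # cradle: foot at (p0,p3?,p1), lean p2 rel. cradle
        cl,sl=np.cos(p[2]),np.sin(p[2])
        D=C-[p[0],p[3],p[1]]
        return np.c_[D[:,0]*cl-D[:,2]*sl,D[:,1],D[:,0]*sl+D[:,2]*cl]
    def dist(p):
        v=V(p);z=v[:,2];h=np.clip(.75+4.25*z/8.5,.75,5)
        q=np.c_[abs(v[:,0])-h,abs(v[:,1])-30,abs(z-60)-60]
        return np.linalg.norm(np.maximum(q,0),axis=1)+np.minimum(q.max(1),0)
    b=None
    for l0 in(-.05,.0,.05):
        r=least_squares(dist,[20,110 if zlo>165 else 80,l0,0],x_scale=[1,1,.01,1],loss="soft_l1",f_scale=1.)
        if b is None or r.cost<b.cost:b=r
    print(fn,len(P),"foot x,z",b.x[:2],"lean rel deg(+top to front)",np.degrees(b.x[2]),"y",b.x[3],"med",np.median(abs(dist(b.x))))
    return b.x
if __name__=="__main__":platefit(sys.argv[1],float(sys.argv[2]))
E
python3 pl.py side6.npz 172
python3 - <<'E'
from fit import *
d=load("side6.npz")
P=sel(cloud(d),672,-172,85,4,168)
r=least_squares(lambda p:rackdist(p,P),[668,-173,.034],x_scale=[1,1,.01],loss="soft_l1",f_scale=1.5);print(r.x)
E
```

```text
side6.npz 475 foot x,z [ 26.49612677 116.61719668] lean rel deg(+top to front) -3.8192404254571493 y -2.1041845404349067 med 0.3288900242760473
[ 6.68984170e+02 -1.73959777e+02  3.17883845e-02]
```

Request:
{"name": "drive_tool", "arguments": {
  "commands": [
    [0.005, -0.003, -0.0015, 0],
    [0.0065, 0.0027, 0, 0],
    [0.0065, 0.0027, 0, 0],
    [0.0055, 0.0027, 0, 0],
    [0, 0, 0, 0]
  ]
}}

```text
clock: 6.5
position: [587.1, -175.8, 240.0]
eef_rot: [0.507, 0.492, 0.509, -0.493]
ft_force: [-1.2, -1.1, -5.7]
width: 59.5
```

Request:
{"name": "drive_tool", "arguments": {
  "commands": [
    [0, 0, 0, 0],
    [0, 0, 0, 0]
  ]
}}

```text
clock: 6.67
position: [587.8, -175.9, 242.3]
eef_rot: [0.508, 0.492, 0.508, -0.492]
ft_force: [0.7, 0.7, -5.2]
width: 59.4
```

```bash
python3 mv.py
python3 - <<'E'
from bench import bot
from h import *
d=bot.snapshot("side");np.savez("side7.npz",**d)
crop(d,230,370,90,210,5,"pics/s7.png")
E
python3 pl.py side7.npz 176
```

```text
t 6.67 pos [ 587.85 -175.92  242.27] phi -88.18 x [-0.  0. -1.] F [ 0.68  0.68 -5.18] M [ 0.02  0.1  -0.01] w 59.43
side7.npz 427 foot x,z [21.26088923 99.25696556] lean rel deg(+top to front) -4.025766161505907 y 0.11752959808919156 med 0.34644378559101696
```

View pics/s7.png

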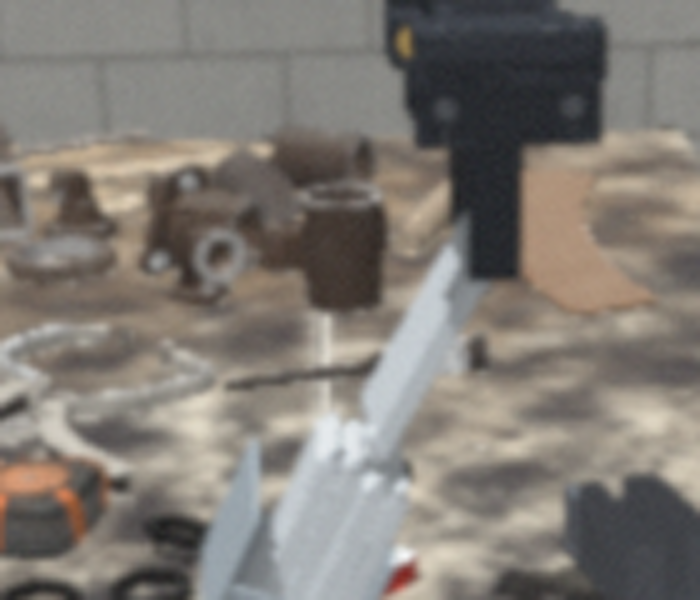

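```bash
cat > ov.py <<'E'
import sys
from pl import *
def ov(fn,out,p,rack=(668.66,-173.6,.034),x0=260,x1=340,y0=130,y1=210,k=8):
    d=load(fn);im=cv2.resize(d["color"][y0:y1,x0:x1,::-1],None,fx=k,fy=k,interpolation=cv2.INTER_CUBIC)
    c,s=np.cos(rack[2]),np.sin(rack[2]);Rz=np.array([[c,-s,0],[s,c,0],[0,0,1]])
    def w(C): return (np.array(C)@Rc.T+[-10,0,70])@Rz.T+[rack[0],rack[1],0]
    def line(a,b,col):
        q=((proj(d,w([a,b]))-[x0,y0]+.5)*k).astype(int);cv2.line(im,tuple(map(int,q[0])),tuple(map(int,q[1])),col,1)
    for i,h in enumerate((35,35,22,22)):
        col=[(0,0,255),(0,255,255),(0,255,0),(255,0,0)][i]
        line([10*i+5,-h,90],[10*i+5,h,90],col); line([10*i,h,81.5],[10*i,h,10],col); line([10*i+10,h,81.5],[10*i+10,h,10],col)
        line([10*i,h,81.5],[10*i+4.25,h,90],col);line([10*i+10,h,81.5],[10*i+5.75,h,90],col)
    l=p[2];ux,uz=np.sin(l),np.cos(l);f=lambda a,y,z:[p[0]+a*uz+z*ux,p[3]+y,p[1]-a*ux+z*uz]
    m=(255,0,255)
    line(f(0,-30,0),f(0,30,0),m)
    for a in(-1,1): line(f(a*.75,30,0),f(a*5,30,8.5),m);line(f(a*5,30,8.5),f(a*5,30,60),m)
    cv2.imwrite(out,im)
if __name__=="__main__":
    p=platefit(sys.argv[1],float(sys.argv[2]));ov(sys.argv[1],sys.argv[3],p)
E
python3 ov.py side7.npz 176 pics/ov7.png
```

```text
side7.npz 427 foot x,z [21.26088923 99.25696556] lean rel deg(+top to front) -4.025766161505907 y 0.11752959808919156 med 0.34644378559101696
```

View pics/ov7.png

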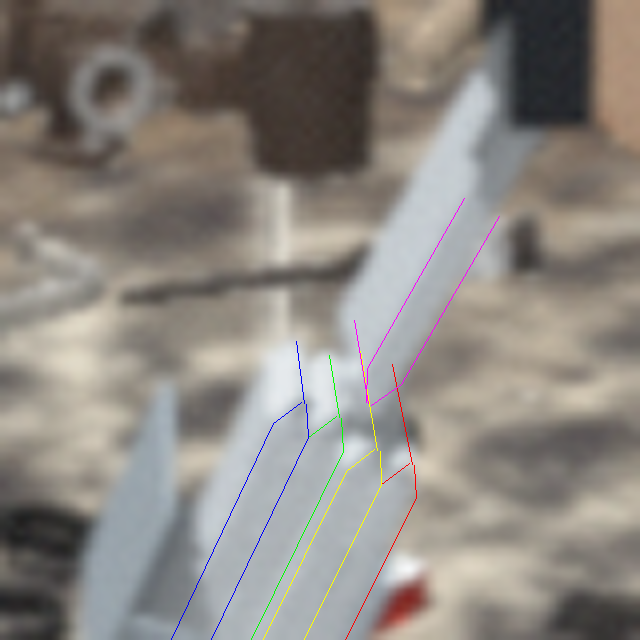

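The overlay matches the coupons, and the foot is over the groove between wide_front and narrow_rear. I'm lowering it into the V.

Request:
{"name": "drive_tool", "arguments": {
  "commands": [
    [0.0025, -0.0005, 0, 0],
    [0.0025, 0.0013, 0, 0],
    [0.0025, 0.0012, 0, 0],
    [0.0015, 0.001, 0, 0],
    [0, 0, 0, 0]
  ]
}}

```text
clock: 7.13
position: [591.1, -175.8, 233.5]
eef_rot: [0.508, 0.492, 0.508, -0.492]
ft_force: [0.4, 0.5, -5.4]
width: 59.4
```

Request:
{"name": "drive_tool", "arguments": {
  "commands": [
    [0, 0, 0, 0],
    [0, 0, 0, 0]
  ]
}}

```text
clock: 7.3
position: [591.0, -175.8, 233.5]
eef_rot: [0.508, 0.492, 0.508, -0.492]
ft_force: [0.4, -0.8, -4.3]
width: 59.5
```

```bash
python3 mv.py
python3 - <<'E'
from bench import bot
from h import *
d=bot.snapshot("side");np.savez("side8.npz",**d)
E
python3 ov.py side8.npz 172 pics/ov8.png
```

```text
t 7.3 pos [ 591.   -175.78  233.52] phi -88.18 x [ 0. -0. -1.] F [ 0.44 -0.82 -4.28] M [0.05 0.05 0.  ] w 59.51
side8.npz 394 foot x,z [20.16196785 95.75099295] lean rel deg(+top to front) -4.117738277987517 y -0.10204343837053123 med 0.37531982876627223
```

View pics/ov8.png

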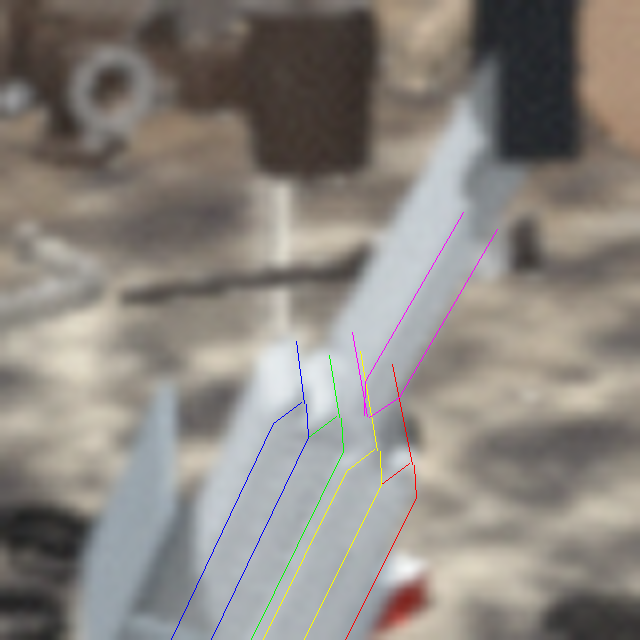

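Request:
{"name": "drive_tool", "arguments": {
  "commands": [
    [0.0013, 0.0006, 0, 0],
    [0.0013, 0.0006, 0, 0],
    [0, 0, 0, 0],
    [0, 0, 0, 0]
  ]
}}

```text
clock: 7.68
position: [592.5, -175.9, 231.4]
eef_rot: [0.508, 0.492, 0.507, -0.492]
ft_force: [0.1, -0.6, -1.9]
width: 59.3
```

```bash
python3 mv.py
```

```text
t 7.68 pos [ 592.54 -175.88  231.4 ] phi -88.19 x [ 0. -0. -1.] F [ 0.08 -0.61 -1.94] M [ 0.03 -0.04  0.02] w 59.28
```

Contact is where I expected it, with some of the weight taken by the groove. I'm easing the grip and pivoting the plate about its foot to match the lean.

Request:
{"name": "drive_tool", "arguments": {
  "commands": [
    [0.001, 0.0004, 0, 0],
    [0, 0, 0, 0],
    [0, 0, 0, 0]
  ],
  "squeeze": 12
}}

```text
clock: 7.93
position: [592.8, -175.9, 230.3]
eef_rot: [0.508, 0.492, 0.507, -0.492]
ft_force: [-0.2, -0.5, -0.5]
width: 59.6
```

Request:
{"name": "drive_tool", "arguments": {
  "commands": [
    [-0.0008, 0.0018, 0, 0],
    [-0.0008, 0.0018, 0, 0],
    [-0.0009, 0.0018, 0, 0],
    [-0.0009, 0.0017, 0, 0],
    [0, 0, 0, 0]
  ]
}}

```text
clock: 8.35
position: [599.5, -175.3, 232.7]
eef_rot: [0.508, 0.492, 0.508, -0.492]
ft_force: [-0.5, -0.3, -4.3]
width: 59.9
```

```bash
python3 mv.py
python3 - <<'E'
from bench import bot
from h import *
d=bot.snapshot("side");np.savez("side9.npz",**d)
E
python3 ov.py side9.npz 172 pics/ov9.png
```

```text
t 8.35 pos [ 599.51 -175.28  232.66] phi -88.18 x [-0.  0. -1.] F [-0.51 -0.3  -4.27] M [ 0.    0.15 -0.02] w 59.85
side9.npz 350 foot x,z [22.57615524 92.97845898] lean rel deg(+top to front) -1.1548256981257135 y -0.028011507942295254 med 0.3358741090095321
```

View pics/ov9.png

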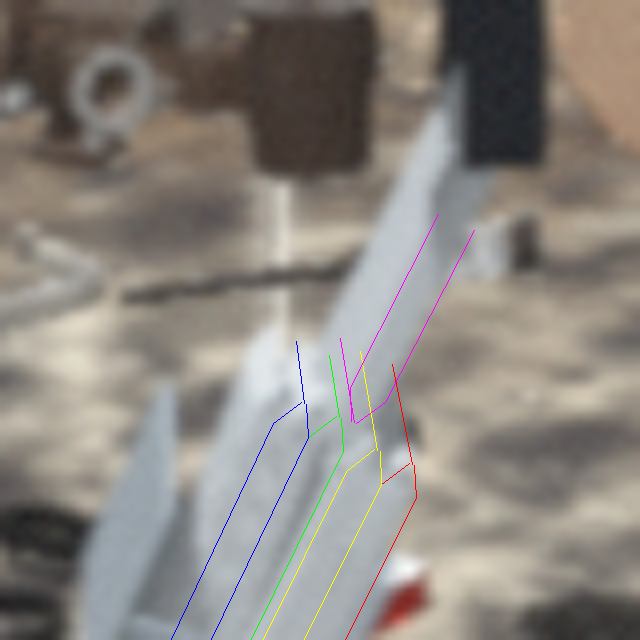

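Request:
{"name": "drive_tool", "arguments": {
  "commands": [
    [0.002, 0.0016, 0, 0],
    [0.002, 0.0017, 0, 0],
    [0.002, 0.0016, 0, 0],
    [0.002, 0.0017, 0, 0],
    [0, 0, 0, 0]
  ],
  "squeeze": 40
}}

```text
clock: 8.82
position: [606.0, -175.1, 224.0]
eef_rot: [0.507, 0.492, 0.508, -0.492]
ft_force: [1.4, 0.3, -7.0]
width: 59.7
```

```bash
python3 mv.py
python3 - <<'E'
from bench import bot
from h import *
d=bot.snapshot("side");np.savez("side10.npz",**d)
E
python3 ov.py side10.npz 172 pics/ov10.png
```

```text
t 8.82 pos [ 606.02 -175.13  224.05] phi -88.18 x [-0.  0. -1.] F [ 1.41  0.3  -7.01] M [-0.06  0.01 -0.04] w 59.66
side10.npz 293 foot x,z [24.95560368 82.282395  ] lean rel deg(+top to front) -1.38917030031678 y 0.0395491057632939 med 0.34878861379058
```

View pics/ov10.png

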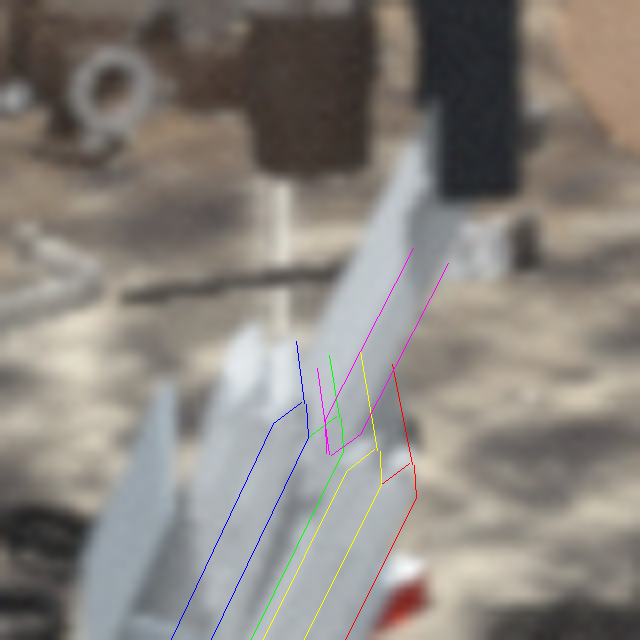

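The narrow pair has moved up ahead of the foot and the divider is in the gap. I'm continuing down.

Request:
{"name": "drive_tool", "arguments": {
  "commands": [
    [0.0036, 0.0019, 0, 0],
    [0.0044, 0.0023, 0, 0],
    [0.0044, 0.0023, 0, 0],
    [0.0036, 0.0019, 0, 0],
    [0, 0, 0, 0]
  ]
}}

```text
clock: 9.28
position: [614.5, -174.9, 207.8]
eef_rot: [0.507, 0.492, 0.508, -0.492]
ft_force: [0.1, 0.6, -5.9]
width: 59.6
```

```bash
python3 mv.py
python3 - <<'E'
from bench import bot
from h import *
d=bot.snapshot("side");np.savez("side11.npz",**d)
E
python3 ov.py side11.npz 172 pics/ov11.png
```

```text
t 9.28 pos [ 614.54 -174.87  207.8 ] phi -88.19 x [-0.  0. -1.] F [ 0.11  0.65 -5.91] M [ 0.02  0.   -0.03] w 59.58
side11.npz 211 foot x,z [36.6355703  78.38220845] lean rel deg(+top to front) -4.7014342083343 y 4.276973464539977 med 1.604377023657059
```

View pics/ov11.png

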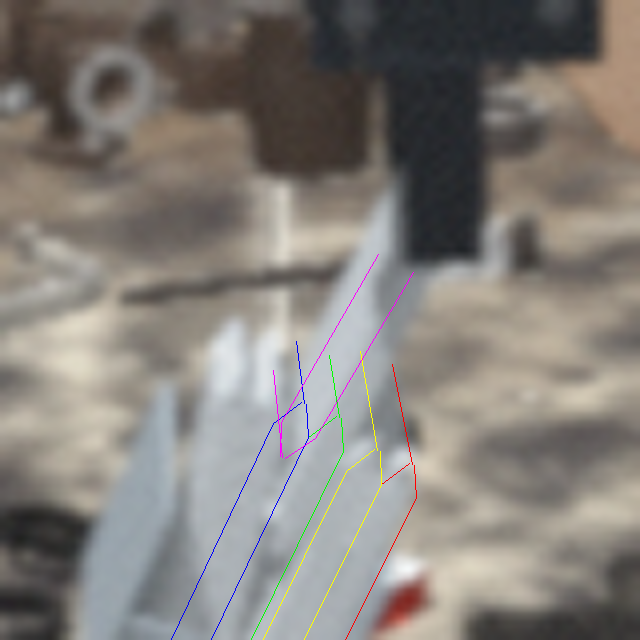

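Request:
{"name": "drive_tool", "arguments": {
  "commands": [
    [0.0044, 0.0023, 0, 0],
    [0.0048, 0.0024, 0, 0],
    [0.0048, 0.0024, 0, 0],
    [0.0036, 0.0018, 0, 0],
    [0, 0, 0, 0]
  ]
}}

```text
clock: 9.75
position: [623.8, -174.7, 190.9]
eef_rot: [0.508, 0.492, 0.508, -0.492]
ft_force: [0.0, -1.1, -7.4]
width: 59.2
```

```bash
python3 mv.py
python3 - <<'E'
from bench import bot
from h import *
d=bot.snapshot("side");np.savez("side12.npz",**d)
crop(d,250,340,130,210,8,"pics/s12.png")
E
```

```text
t 9.75 pos [ 623.81 -174.72  190.95] phi -88.18 x [ 0.  0. -1.] F [ 0.03 -1.07 -7.41] M [-0.08  0.18 -0.01] w 59.23
```

View pics/s12.png

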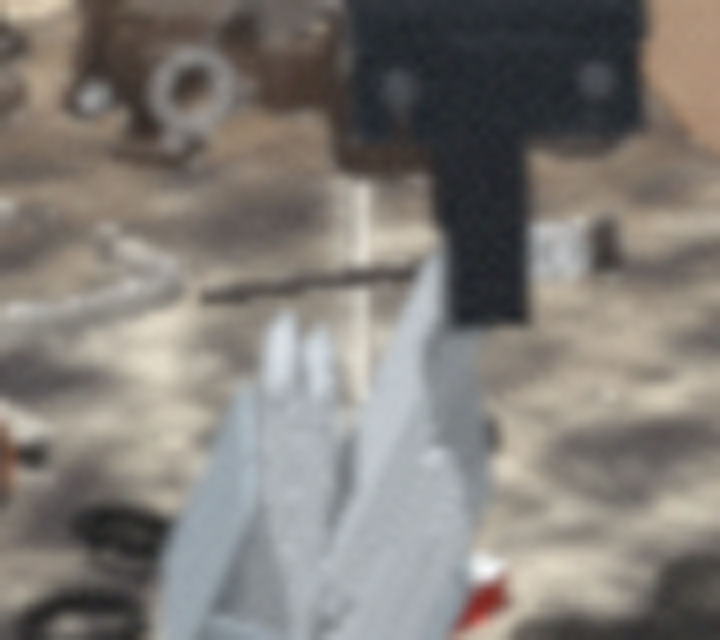

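Request:
{"name": "drive_tool", "arguments": {
  "commands": [
    [0.003, 0.0015, 0, 0],
    [0.0036, 0.0018, 0, 0],
    [0.0036, 0.0018, 0, 0],
    [0.0027, 0.0014, 0, 0],
    [0, 0, 0, 0]
  ]
}}

```text
clock: 10.22
position: [630.1, -174.6, 178.2]
eef_rot: [0.508, 0.492, 0.508, -0.492]
ft_force: [-0.5, -0.5, -4.5]
width: 59.3
```

```bash
python3 mv.py
python3 - <<'E'
from bench import bot
from h import *
d=bot.snapshot("side");np.savez("side13.npz",**d)
crop(d,250,340,130,210,8,"pics/s13.png")
E
```

```text
t 10.22 pos [ 630.13 -174.6   178.23] phi -88.19 x [ 0. -0. -1.] F [-0.48 -0.49 -4.52] M [-0.03  0.39 -0.01] w 59.34
```

View pics/s13.png

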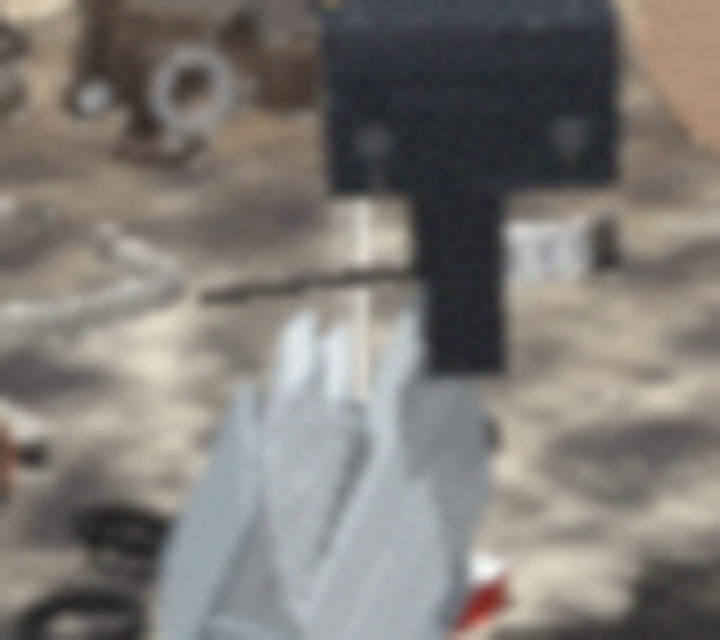

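The narrow pair stands back up as the foot goes down: the gap at crop (350,450) is smaller.

Request:
{"name": "drive_tool", "arguments": {
  "commands": [
    [0.0024, 0.0012, 0, 0],
    [0.0028, 0.0014, 0, 0],
    [0.0028, 0.0014, 0, 0],
    [0.002, 0.001, 0, 0],
    [0, 0, 0, 0]
  ]
}}

```text
clock: 10.68
position: [635.2, -174.3, 168.0]
eef_rot: [0.508, 0.492, 0.508, -0.492]
ft_force: [0.8, -0.9, -6.0]
width: 59.4
```

```bash
python3 mv.py
python3 - <<'E'
from bench import bot
from h import *
d=bot.snapshot("side");np.savez("side14.npz",**d)
crop(d,250,340,130,210,8,"pics/s14.png")
E
```

```text
t 10.68 pos [ 635.18 -174.29  168.  ] phi -88.18 x [ 0.  0. -1.] F [ 0.81 -0.89 -5.96] M [-0.13  0.2   0.03] w 59.39
```

View pics/s14.png

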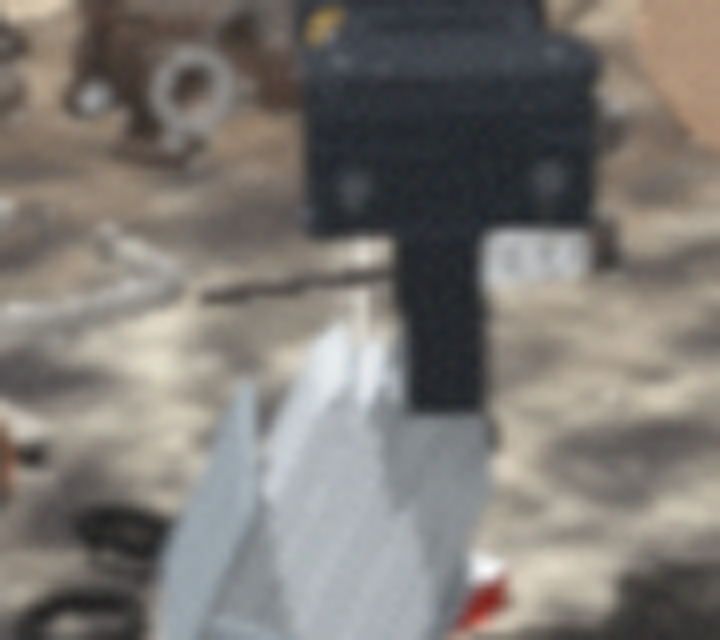

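Request:
{"name": "drive_tool", "arguments": {
  "commands": [
    [0.0018, 0.0009, 0, 0],
    [0.0018, 0.0009, 0, 0],
    [0.0018, 0.0009, 0, 0],
    [0, 0, 0, 0]
  ]
}}

```text
clock: 11.07
position: [637.0, -174.3, 164.5]
eef_rot: [0.507, 0.492, 0.508, -0.492]
ft_force: [-4.7, -0.1, 2.0]
width: 59.6
```

```bash
python3 mv.py
```

```text
t 11.07 pos [ 636.99 -174.31  164.47] phi -88.18 x [-0.  0. -1.] F [-4.73 -0.06  2.03] M [0.16 1.15 0.06] w 59.59
```

Request:
{"name": "drive_tool", "arguments": {
  "commands": [
    [0, 0, 0, 0],
    [0, 0, 0, 0],
    [0, 0, 0, 0],
    [0, 0, 0, 0]
  ],
  "jaw": 0.085
}}

```text
clock: 11.4
position: [638.5, -174.5, 164.1]
eef_rot: [0.509, 0.492, 0.507, -0.492]
ft_force: [0.2, 0.2, 0.8]
width: 83.5
```

Request:
{"name": "drive_tool", "arguments": {
  "commands": [
    [-0.01, 0, 0, 0],
    [-0.025, 0, 0, 0],
    [-0.03, 0, 0, 0],
    [-0.01, 0, 0, 0],
    [0, 0, 0, 0]
  ]
}}

```text
clock: 11.82
position: [640.2, -175.1, 243.5]
eef_rot: [0.511, 0.493, 0.505, -0.491]
ft_force: [0.9, -0.5, 0.6]
width: 84.9
```

```bash
python3 mv.py
python3 - <<'E'
from bench import bot
from h import *
d=bot.snapshot("side");np.savez("side15.npz",**d)
E
cat > fin.py <<'E'
import sys
from ov import *
def go(fn,out,zd):
    ov(fn,out,[25,zd,0,0],y0=125,y1=205)
E
python3 - <<'E'
from fin import *
p=platefit("side15.npz",170);go("side15.npz","pics/ov15.png",0.)
E
```

```text
t 11.82 pos [ 640.25 -175.09  243.53] phi -88.19 x [ 0.01 -0.   -1.  ] F [ 0.95 -0.52  0.62] M [ 0.06 -0.01 -0.03] w 84.88
side15.npz 162 foot x,z [47.8806509 78.0560059] lean rel deg(+top to front) -33.71474597415909 y -0.489798791943674 med 1.498449455005617
```

View pics/ov15.png

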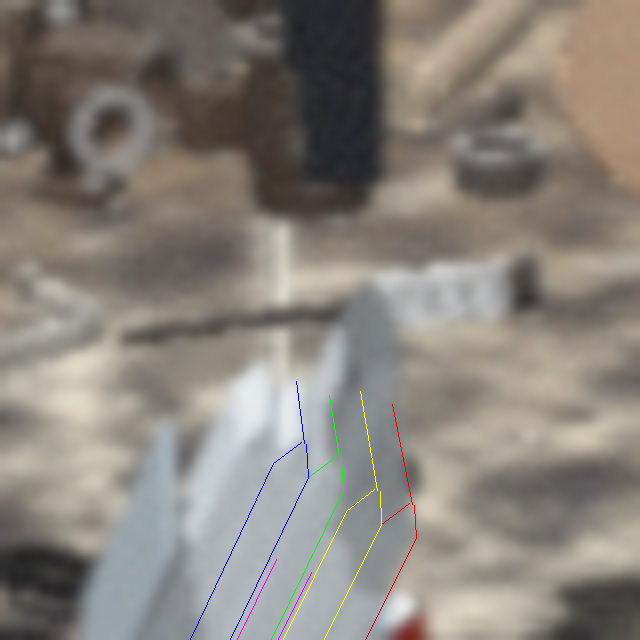

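```bash
cat > home.py <<'E'
import sys
from fit import *
def home(fn,out=None,rack=(668.66,-173.6,.034)):
    d=load(fn);W=cloud(d)
    P=sel(W,648,-173,60,120,215);P=P[d["color"][(abs(W[...,0]-648)<60)&(abs(W[...,1]+173)<60)&(W[...,2]>120)&(W[...,2]<215)].mean(-1)>90]
    c,s=np.cos(rack[2]),np.sin(rack[2]);Rz=np.array([[c,-s,0],[s,c,0],[0,0,1]])
    C=((P-[rack[0],rack[1],0])@Rz-[-10,0,70])@Rc
    C=C[(C[:,2]>60)]
    def rot(D,l): cl,sl=np.cos(l),np.sin(l);return np.c_[D[:,0]*cl-D[:,2]*sl,D[:,1],D[:,0]*sl+D[:,2]*cl]
    def coup(p0,z,l,h):
        v=rot(C-[p0,0,z],l);hh=np.clip(.75+4.25*(90-v[:,2])/8.5,.75,5)
        q=np.c_[abs(v[:,0])-hh,abs(v[:,1])-h,abs(v[:,2]-45)-45];return np.linalg.norm(np.maximum(q,0),axis=1)+np.minimum(q.max(1),0)
    def dist(p):
        v=rot(C-[p[0],p[3],p[1]],p[2])
        D=[box(v,[-5,-30,0],[5,30,120])]
        D+=[coup(5,p[5],p[4],35),coup(15,p[5],p[4],35),coup(p[6],p[7],p[8],22),coup(p[6]+10,p[7],p[8],22)]
        return np.min(D,0)
    r=least_squares(dist,[25,2,0,0,0,0,35,0,0],x_scale=[1,1,.01,1,.01,1,1,1,.01],loss="soft_l1",f_scale=1.)
    np.set_printoptions(precision=2,suppress=True);x=r.x
    print(len(C),"div x,z,lean,y",x[0],x[1],np.degrees(x[2]),x[3],"wide lean,z",np.degrees(x[4]),x[5],"narrow x,z,lean",x[6],x[7],np.degrees(x[8]),"med",np.median(abs(dist(x))))
    if out:
        x0,y0,k=250,125,8
        im=cv2.resize(d["color"][y0:y0+80,x0:x0+90,::-1],None,fx=k,fy=k,interpolation=cv2.INTER_CUBIC)
        def pl(pts,col):
            w=(np.array(pts)@Rc.T+[-10,0,70])@Rz.T+[rack[0],rack[1],0]
            cv2.polylines(im,[((proj(d,w)-[x0,y0]+.5)*k).astype(np.int32)],False,col,1)
        for xc,h,col in((5,35,(0,0,255)),(15,35,(0,255,255)),(35,22,(0,255,0)),(45,22,(255,0,0))):
            pl([[xc-5,h,20],[xc-5,h,81.5],[xc-.75,h,90],[xc+.75,h,90],[xc+5,h,81.5],[xc+5,h,20]],col);pl([[xc,h,90],[xc,-h,90]],col)
        pl([[20,30,60],[20,30,120],[30,30,120],[30,30,60]],(255,0,255));pl([[30,30,120],[30,-30,120],[20,-30,120],[20,30,120]],(255,0,255))
        cv2.imwrite(out,im)
if __name__=="__main__":home(*sys.argv[1:3])
E
python3 home.py side15.npz pics/h15.png
```

```text
670 div x,z,lean,y 25.99845809159036 1.089669707535419 -0.8269573861396462 -0.540962872724871 wide lean,z -0.10504079371204894 0.9356706202387759 narrow x,z,lean 35.347975051156716 0.9828956104884963 -0.39161392455543276 med 0.45321621930372485
```

View pics/h15.png

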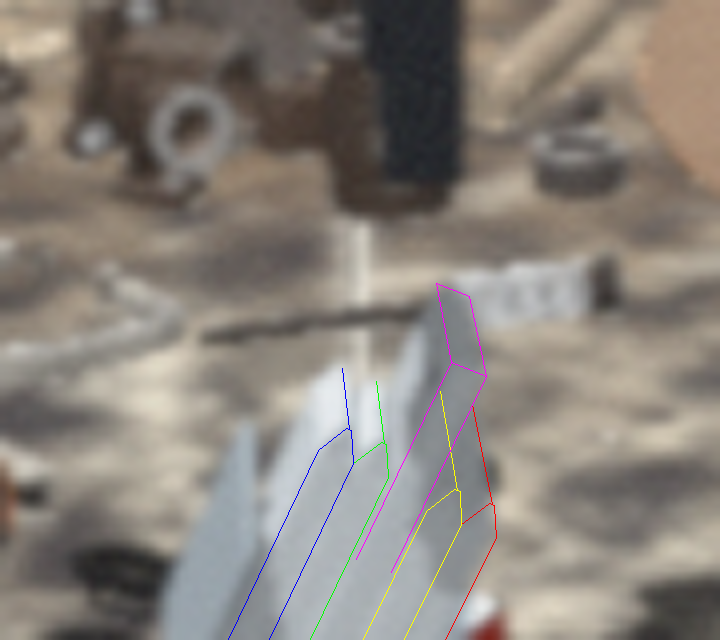

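The fit puts the divider's foot at the same height as the coupon feet, within about 0.2 mm, with leans within 1°. I'm moving the arm away to confirm from the top camera.

Request:
{"name": "drive_tool", "arguments": {
  "commands": [
    [-0.03, 0, 0, 0],
    [-0.02, -0.03, 0.01, 0],
    [0, -0.035, 0.02, 0],
    [0, -0.035, 0.02, 0],
    [0, -0.035, 0.02, 0]
  ]
}}

```text
clock: 12.28
position: [503.0, -248.4, 286.4]
eef_rot: [0.507, 0.491, 0.509, -0.492]
ft_force: [0.6, -1.0, 0.1]
width: 84.9
```

Request:
{"name": "drive_tool", "arguments": {
  "commands": [
    [0, -0.03, 0.025, 0],
    [0, -0.03, 0.025, 0],
    [0, -0.03, 0.025, 0],
    [0, -0.02, 0.02, 0],
    [0, 0, 0, 0]
  ]
}}

```text
clock: 12.7
position: [393.8, -349.3, 286.1]
eef_rot: [0.506, 0.492, 0.508, -0.494]
ft_force: [0.3, 0.3, 0.3]
width: 85.3
```

```bash
python3 mv.py
python3 - <<'E'
from bench import bot
from h import *
for n in("side","top"):
    d=bot.snapshot(n);np.savez(f"{n}16.npz",**d)
cv2.imwrite("pics/t16.png",load("top16.npz")["color"][:,:,::-1])
a=cv2.resize(load("top16.npz")["color"][140:200,295:355,::-1],None,fx=8,fy=8,interpolation=cv2.INTER_CUBIC);cv2.imwrite("pics/t16c.png",a)
E
python3 home.py side16.npz pics/h16.png; python3 home.py top16.npz
```

```text
t 12.7 pos [ 393.77 -349.34  286.1 ] phi -88.45 x [-0.  0. -1.] F [0.32 0.34 0.31] M [-0.02 -0.01  0.05] w 85.29
671 div x,z,lean,y 24.71247447636889 0.8784634663400935 -0.12445672962741189 -0.27136933442376215 wide lean,z 0.05061145540249362 0.7420614445210495 narrow x,z,lean 34.88176214436406 0.8997383572324072 0.020696057824032783 med 0.502699618867382
613 div x,z,lean,y 25.42889461365566 0.5385129062555574 -0.7521096789434761 -0.07508906884372417 wide lean,z -0.4982593882740503 0.5838994247008636 narrow x,z,lean 33.62972767820066 0.939809177278343 0.6500409005321979 med 0.5855709985040356
```

View pics/t16.png

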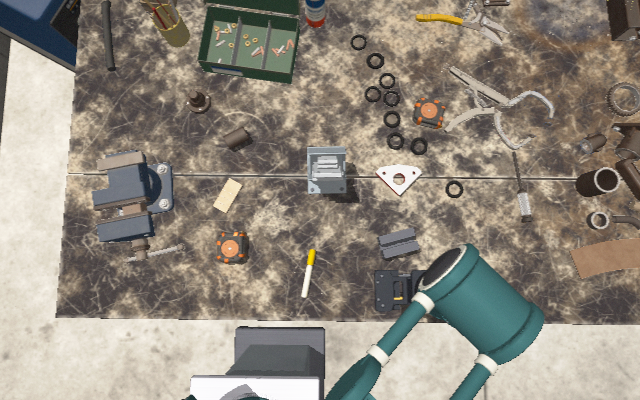

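View pics/t16c.png

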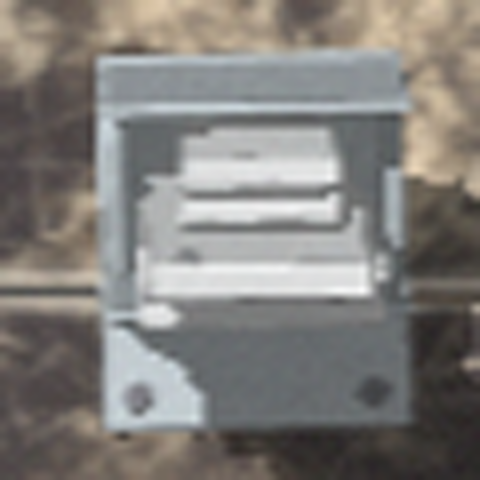

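Both cameras show the divider home (side and top fits 0.9 and 0.5 mm). All four coupons are flush and in order, the bystanders have not moved, and the arm is clear at the lower right of the top view. I'm handing in.

```bash
python3 -c "
from bench import bot
print(bot.job_done())"
```

```text
the job is handed in; nothing more can be done
None
```

The divider stands fully home on the rack's floor between the wide and narrow coupons, and the job was handed in at about 13 s; no verdict was reported.

**What I did:** I gripped the divider by its side edges and raised it partly out of its slot. Then I pivoted it over the block's edge to roughly the rack's lean and lifted it clear. I set its foot in the groove between the pairs, trued its lean there and slid it down along the backrest. Then I released it and backed the arm away.

**Last checks:**
- **Divider:** its foot fits at 0.9 mm (side camera) and 0.5 mm (top camera) above the floor. Its lean is within 0.8° of the backrest.
- **Coupons:** all four fit within 1 mm of the floor and 0.7° of the lean, in order.
- **Bystanders:** none looks moved in the top picture; I judged this by eye.
- **Arm:** nothing touches the gripper.

**What disagreed or went less smoothly:**
- **Plate lean:** the first pivot leaned the plate about 4° too far. I corrected most of that in the groove.
- **Narrow pair:** it tipped forward part of the way through, then stood up again as the foot went down.
- **Foot height:** just before release, my estimate from the arm's motion was about 4 mm above the floor. The depth fits after release show it home.
- **Narrow pair position:** the cameras differ by about 1.3 mm on its place along the floor (34.9 mm side, 33.6 mm top).

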